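# Show the notched glass plate label up over the microscope stage

## Robot

A 7-joint arm with a two-finger parallel gripper is mounted at the origin on the work surface. World frame = base frame: x ahead of the robot, y to its left, z up, the work surface at z = 0. Lengths are in m, angles in rad, forces in N, time in s.
With the tool pointing down it reaches from about 0.425 to 0.925 m from the base axis. Payload 6.8 kg.
Tool frame: the origin (TCP) lies on the centre line of the jaws, within the pads' length; the fingertips stand 17 mm ahead of it and the grasp point (between the pads) lies 2 mm behind it (nose_length is the distance from the TCP to the fingertips, in m); z points along the fingers, x is the direction in which the jaws open and shut, and the axes are right-handed (so a half turn about z gives the same grasp; the last joint's range is limited). The gripper opens to 85 mm and grips with 20 to 120 N. Pads are 22 mm wide; open, the fingers measure 114 mm over their backs; the gripper's body (76 mm by 85 mm) begins 54 mm behind the grasp point. The pads swing forward as they close: fully open they stand 13 mm farther back than shut.
Start: joints at [-1.375, 0.477, 0.022, 1.555, -0.011, 1.109, -0.083], TCP at [0.202, 0.644, 0.248] pointing down, gripper open.
Joint ranges: [-2.96, 2.96], [-0.34, 2.1], [-1.41, 1.46], [0.24, 2.44], [-1.37, 4.51], [0.17, 1.92], [-2.96, 2.96]. Speed limits (rad/s): [2.39, 2.39, 3.14, 3.14, 3.14, 3.14, 3.14].

## Interface

Orientations are given as a unit quaternion [w, x, y, z].
In Python, from station import * gives the robot as it stands.
- The arm moves only by the tool send_rows, never from a script. Its argument "commands" is a list of rows, each an object with "translation": the shift along the tool's x, y, z in m, a list of three; "rot": the turn, a rotation vector about the tool's x, y, z in degrees, a list of three; "grip": the finger opening in m, from 0 to 0.0854. In form: [{"translation": [tx, ty, tz], "rot": [rx, ry, rz], "grip": grip}, ...]. A call has exactly 5 rows; each row shifts and turns the commanded pose from where the row before left it, along the tool's axes as they then stand; what a row does not reach is not made up. A row lasts 1/12 s, in which the tool goes at most 41.7 mm and 7.16 degrees, less where a joint would pass 70% of its speed; a pose out of reach is approached as far as the arm can. A call with a gripper value outside its range is refused whole. The fingers move at their own pace and stop on an object; "force" is the grip in N (left out, the last holds). Time passes only in rows, so rows that do not move let the fingers close, or fill a call up. It gives the time, the measured TCP pose, the force and the opening at its end, in the units of the state.
- get_obs(): the state, without advancing time (a new reading comes with each control period).
- read_camera(name): name is "scene" or "top"; returns a dict with "pixels" (400x640x3 uint8, red, green, blue), "depth" (400x640 float32, m along the optical axis (not along the pixel's ray), 0 where there is no reading), "mtx" (3x3 intrinsics, pixels), "extrinsics" (4x4, takes a point from camera to world coordinates). Camera axes: x right, y up, looking along -z (the intrinsics and any distortion apply to the point x, -y, -z); pixel columns grow to the right and rows downward; lengths in m; the calibration is good to about 2 mm. A picture is of the moment at which its call begins.
- hand_in(): hands the job in, once; it reports no verdict.
The state is a dict: "t": time; "q": joint angles; "joint_vel": joint speeds; "joint_torque": joint torques, N m; "eef_pos": TCP position; "tool_rot": TCP orientation; "contact_force": force on the tool from outside, world axes, zero at the start; "torque": the same for the moment, N m; "gripper_width": opening from 0.0 (shut) to 1.0 (fully open).
Only numpy, scipy, OpenCV 4.12 (cv2) and the standard library are available. Lean on these libraries where they do the work, as an engineer would, in place of code of your own. Each camera call takes 0.05 s, during which the arm holds its last target.

## Task

Two glass plates stand on edge in slotted holders; take out the one that has a small notch cut from one corner: the notch is at its frosted end, and you are looking at its label side when that corner is at the top right (long edges level). Turn this plate flat with the label side up and hold it level about 12 cm above the middle of the microscope stand's round white stage plate, its frosted end pointing straight towards the short post on the stand. Finish while still holding it there in the gripper, and leave the other plate and the other things on the bench where they are.

Things in the scene. Friction and masses are not known exactly. Their poses are not given: they have to be found in the camera images.
- plate_mid (a point): Centre of the notched glass plate, 60 x 42 x 6 mm, 38 g. It starts upright on a long edge in a holder, at any yaw, centre 51 mm above the table. Own axes: x along its length to the frosted end; -y out of the label face (y out of the back); z across its width, up while in the holder. The notch, 10 x 10 mm, is cut from the corner at +x, +z.
- plate_frosted_end (a point): Middle of the frosted end edge of the notched plate, 30 mm from its centre along its x; same axes. The frosted band covers the last 18 mm of the label face and shows through the glass from the back also.
- blank_mid (a point): Centre of the other glass plate, same size, frosted band and upright stance, but all its corners are square; leave it alone.
- holder_a: Fixed holder of the notched plate, left or right of the microscope stand; origin on the table under its centre. Foot 70 x 50 x 8 mm; on it a block 36 mm long (its x, along the plate), 26 mm thick, with a slot 7.4 mm wide, 14 mm deep; slot floor 30 mm, wall tops 44 mm above the table. The plate overhangs the block by 12 mm at both ends and lifts straight out.
- holder_b: Fixed holder of the square-cornered plate, the same shape, on the other side of the stand.
- stage (a point): Centre of the top face of the white round stage plate (94 mm across), 25 mm above the table, on the fixed cream base of a microscope stand (180 mm along x, 250 mm along y, 22 mm high) whose head has been taken off. Its own y axis points to the post, z up.
- post (a point): Top centre of the stand's short black and steel post (42 mm across, top 66 mm above the table), 98 mm from the stage centre along the stand's y.
- plate: The notched plate, origin at the middle of its lower long edge as it stands, axes as for plate_mid.
- tape: Bystander: the red tape reel, 84 mm across, 18 mm high; leave it where it is.
- eyepiece: Bystander: a black eyepiece standing, 36 mm across, 48 mm high; leave it where it is.
- cleaner: Bystander: a small clear bottle, 36 mm across, 75 mm high; leave it where it is.
- tweezers: Bystander: steel tweezers lying flat, 110 mm long; leave it where it is.
- micrometer: Bystander: a black digital micrometer head with a steel barrel, 110 mm long, 16 mm high; leave it where it is.
There are look-alikes about, which are no part of the job. Leave any orange or red look-alike of the plate alone.

How it is judged:
At the end, for the whole second after the job is handed in: The notched plate is held still in the gripper, centre within 25 mm (sideways) of the stage centre and 70 to 180 mm above the stage plate, label face up and level within 15 degrees, its length along the line to the post within 17 degrees with the frosted end on the post's side (horizontal distance between plate_mid and stage below 0.025 m and z of plate_mid in the frame of stage between 0.07 and 0.18 m and angle between plate_mid's own y axis and vertical above 2.88159 rad and angle between the x axis of plate_mid and the y axis of stage, either way round below 0.3 rad and y of plate_frosted_end in the frame of stage above 0 m and contact force between plate and the fingers above 1 N and linear speed of plate below 0.03 m/s); the arm keeps its last pose, push and grip.
It fails at once if the square-cornered plate is disturbed (distance of blank_mid from where it was at the start of the episode above 0.01 m).
It fails at once if a bystander on the bench is knocked away (distance of any of tape, eyepiece, cleaner, tweezers, micrometer from where it was at the start of the episode above 0.02 m).
It also fails if it takes over 45 s, if anything falls off the work surface, if the arm or the gripper's body presses on something with over 40 N, if the wrist force passes 120 N, or if a joint passes its speed limit or range.

## Working session

There is one attempt and no reset: what is moved stays moved. The work goes in short steps, Python scripts to look and compute and a tool call to move; the robot and the scene stay as the last step left them, time stands still between calls to the robot, and variables do not carry over. Pictures are saved under pics/ and viewed, and the job is handed in when it is done.

Besides the shell and the picture viewer there is one more tool, called after ">>>" as a command line: name --argument value ..., lists and objects as JSON in quotes. send_rows: Moves the arm, as the interface text tells. Its arguments: {"type":"object","properties":{"commands":{"type":"array","items":{"type":"object","properties":{"translation":{"type":"array","items":{"type":"number"}},"rot":{"type":"array","items":{"type":"number"}},"grip":{"type":"number"}}}},"force":{"type":"number"}},"required":["commands"]}

```bash
mkdir -p pics; ls
python3 - <<'E'
from station import *
import cv2,numpy as np,pickle
o=get_obs(); print({k:np.round(v,3) for k,v in o.items()})
for n in("scene","top"):
    c=read_camera(n); cv2.imwrite(f"pics/{n}0.png",c["pixels"][:,:,::-1]); pickle.dump(c,open(f"{n}0.pkl","wb"))
    print(n,np.round(c["mtx"],1).tolist(),np.round(c["extrinsics"],3).tolist(),[k for k in c])
E
```

```text
pics
{'t': np.float64(0.0), 'q': array([-1.375,  0.478,  0.022,  1.556, -0.011,  1.109, -0.083]), 'joint_vel': array([ 0.001, -0.   , -0.   ,  0.   ,  0.001,  0.   , -0.   ]), 'joint_torque': array([ 0.0000e+00, -5.9644e+01,  1.6080e+00, -2.8120e+01,  1.3000e-02,
        9.0000e-03,  0.0000e+00]), 'eef_pos': array([0.202, 0.644, 0.247]), 'tool_rot': array([ 0.001,  0.806,  0.592, -0.001]), 'contact_force': array([0.103, 0.162, 0.048]), 'torque': array([-0.04 ,  0.061,  0.001]), 'gripper_width': np.float64(0.998)}
scene [[392.7, 0.0, 318.6], [0.0, 392.7, 201.1], [0.0, 0.0, 1.0]] [[0.392, -0.494, 0.776, 1.395], [0.92, 0.204, -0.335, -0.37], [0.007, 0.845, 0.534, 0.61], [0.0, 0.0, 0.0, 1.0]] ['pixels', 'depth', 'mtx', 'extrinsics']
top [[395.1, 0.0, 315.5], [0.0, 395.1, 194.0], [0.0, 0.0, 1.0]] [[0.014, 0.995, -0.101, 0.528], [-0.999, 0.011, -0.031, -0.04], [-0.03, 0.102, 0.994, 0.938], [0.0, 0.0, 0.0, 1.0]] ['pixels', 'depth', 'mtx', 'extrinsics']
```

View pics/scene0.png

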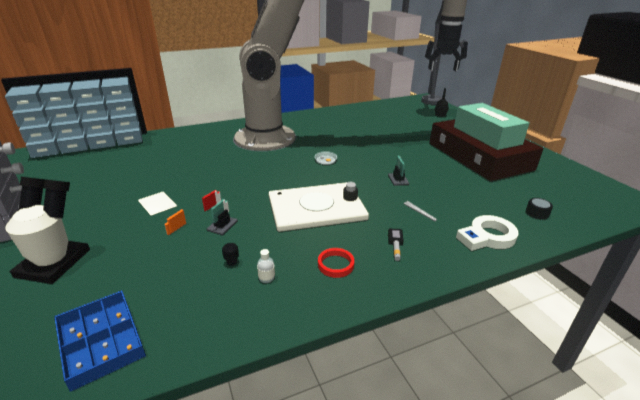

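View pics/top0.png

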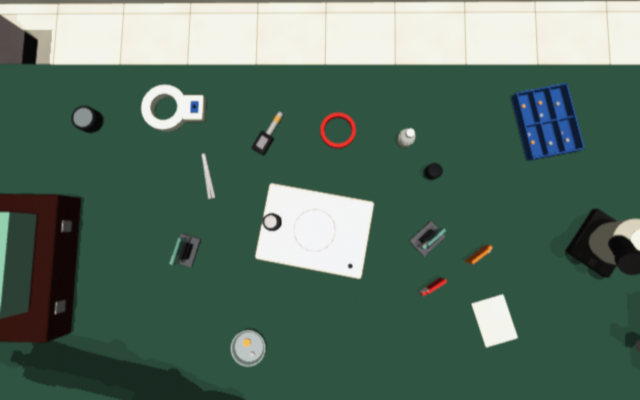

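The scene shows two green glass plates in dark holders. One is at scene (222,212) / top (431,238), the other at scene (400,170) / top (180,250). The look-alikes are orange at scene (175,221) and red at (211,200). The post is at scene (350,190) / top (271,222). Next I'll crop in close on both plates.

Run:
```python
import cv2,pickle,numpy as np
S=pickle.load(open("scene0.pkl","rb"))["pixels"][:,:,::-1];T=pickle.load(open("top0.pkl","rb"))["pixels"][:,:,::-1]
f=lambda I,u,v:cv2.resize(I[v-20:v+20,u-26:u+26],(390,300),interpolation=cv2.INTER_CUBIC)
cv2.imwrite("pics/crop0.png",np.vstack([np.hstack([f(S,222,212),f(S,400,172)]),np.hstack([f(T,430,238),f(T,183,250)])]))
```

```text
(no output)
```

View pics/crop0.png

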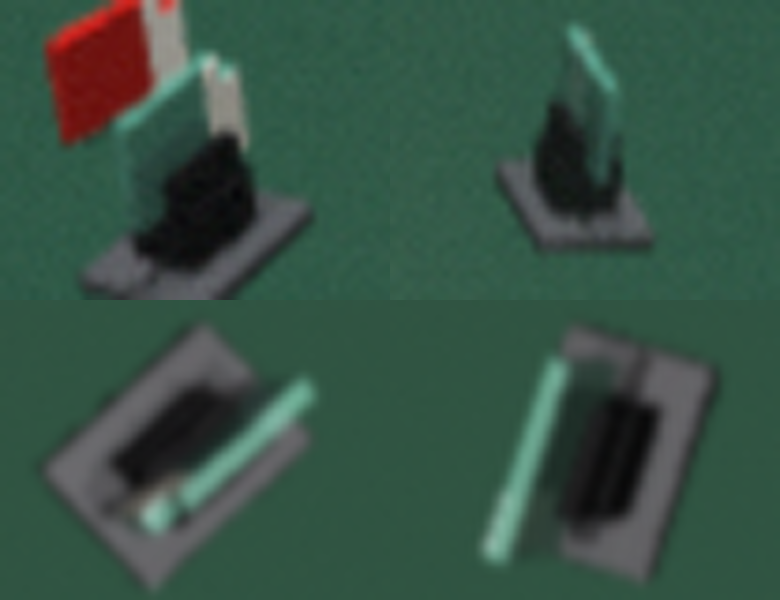

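Crops show:
- **Scene (222,212), left:** notch at the top right of the visible face, at the white frosted end. The top view shows the same gap near (424,246).
- **Scene (400,172), right:** its corners are square.

So I choose the left plate, and its label side faces the scene camera. Now to measure.

```bash
cat > h.py <<'E'
import cv2,pickle,numpy as np
def plane(c,u,v,z):
    u=np.atleast_1d(u).astype(float);v=np.atleast_1d(v).astype(float);K=c["mtx"];E=c["extrinsics"]
    d=np.stack([(u-K[0,2])/K[0,0],-(v-K[1,2])/K[1,1],-np.ones_like(u)],1)@E[:3,:3].T
    o=E[:3,3];return o+d*((z-o[2])/d[:,2])[:,None]
def cloud(c,m):
    v,u=np.nonzero(m&(c["depth"]>0));K=c["mtx"];E=c["extrinsics"];D=c["depth"][v,u]
    p=np.stack([(u-K[0,2])/K[0,0]*D,-(v-K[1,2])/K[1,1]*D,-D],1);return p@E[:3,:3].T+E[:3,3]
def proj(c,p):
    E=c["extrinsics"];K=c["mtx"];q=(np.atleast_2d(p)-E[:3,3])@E[:3,:3]
    return np.stack([K[0,0]*q[:,0]/-q[:,2]+K[0,2],K[1,1]*-q[:,1]/-q[:,2]+K[1,2]],1)
E
python3 - <<'E'
from h import *
S=pickle.load(open("scene0.pkl","rb"));T=pickle.load(open("top0.pkl","rb"))
def reg(c,u0,u1,v0,v1,f):
    m=np.zeros((400,640),bool);m[v0:v1,u0:u1]=f(c["pixels"][v0:v1,u0:u1].astype(int));return m
green=lambda p:(p[...,1]>125)
m=reg(T,405,452,218,262,green);v,u=np.nonzero(m);print("n",m.sum())
P=plane(T,u,v,.072)[:,:2];r=cv2.minAreaRect(P.astype(np.float32)*1000);print("top edge rect mm",r)
(vx,vy,x0,y0)=cv2.fitLine(P.astype(np.float32),cv2.DIST_L2,0,.001,.001).ravel();d=np.array([vx,vy]);t=(P-[x0,y0])@d
print("line",d,np.degrees(np.arctan2(vy,vx)),x0,y0,"ends",np.array([x0,y0])+np.outer([t.min(),t.max()],d))
C=cloud(T,m);print("depth z",np.percentile(C[:,2],[5,50,95]))
# holder foot
grey=lambda p:(abs(p[...,0]-p[...,1])<14)&(p[...,0]>75)&(p[...,0]<150)
for nm,w in(("A",(405,452,215,262)),("B",(160,210,225,275))):
    m=reg(T,*w,lambda p:(p[...,1]-p[...,0]<18)&(p.max(-1)<150));v,u=np.nonzero(m)
    print(nm,cv2.minAreaRect(plane(T,u,v,.008)[:,:2].astype(np.float32)*1000))
# base
m=reg(T,245,385,175,285,lambda p:p.min(-1)>170).astype(np.uint8)
cs=max(cv2.findContours(m,0,2)[0],key=cv2.contourArea)[:,0]
print("base",cv2.minAreaRect(plane(T,cs[:,0],cs[:,1],.022)[:,:2].astype(np.float32)*1000))
I=T["pixels"][180:285,245:385];cv2.imwrite("pics/base.png",cv2.resize(I[...,::-1],None,fx=5,fy=5,interpolation=cv2.INTER_CUBIC))
c=np.asarray(S["pixels"][192:235,200:245]);cv2.imwrite("pics/pl.png",cv2.resize(c[...,::-1],None,fx=12,fy=12,interpolation=cv2.INTER_NEAREST))
E
```

```text
n 84
top edge rect mm ((522.5250244140625, -270.1264343261719), (7.9098100662231445, 60.46428680419922), 38.88016891479492)
line [ 0.63635767 -0.77139413] -50.479248 0.5229132 -0.27144074 ends [[ 0.50287592 -0.24715148]
 [ 0.54134346 -0.29378193]]
depth z [0.05902917 0.0717226  0.07360715]
A ((522.7388305664062, -270.75762939453125), (50.93352508544922, 70.35598754882812), 42.60479736328125)
B ((486.92236328125, 292.50592041015625), (50.1908073425293, 69.8940200805664), 73.67464447021484)
base ((537.805419921875, -9.569107055664062), (246.55026245117188, 177.00596618652344), 80.21099090576172)
```

View pics/base.png

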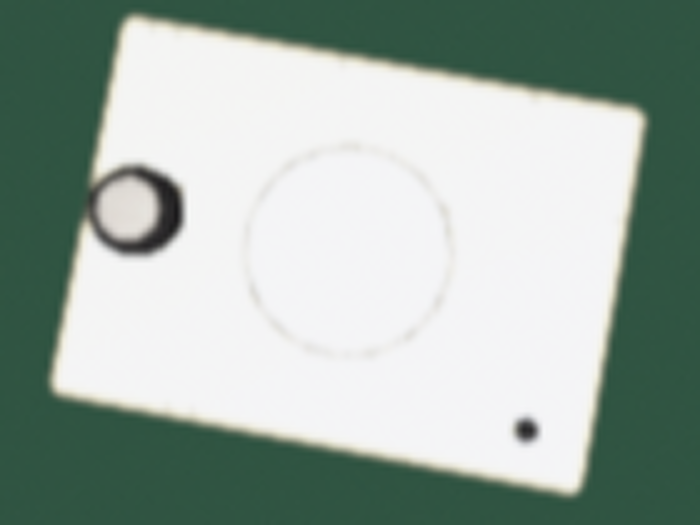

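View pics/pl.png

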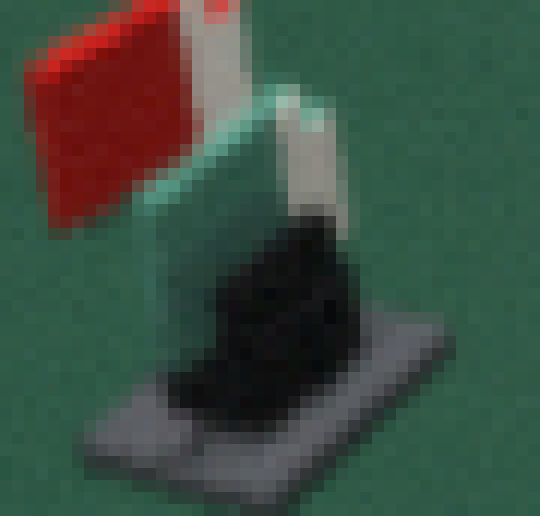

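```bash
cat >> h.py <<'E'
from scipy.spatial.transform import Rotation as R
def q2R(q): return R.from_quat([q[1],q[2],q[3],q[0]])
def plan(o,p,Rt):
    """total tool-frame translation (if made before turning) and rotvec deg to reach p,Rt(3x3)"""
    R0=q2R(o["tool_rot"]);d=R0.inv().apply(np.array(p)-o["eef_pos"]);w=(R0.inv()*R.from_matrix(Rt)).as_rotvec(degrees=True);return d,w
E
python3 - <<'E'
from h import *
import station;print([n for n in dir(station) if n[0]!='_'])
T=pickle.load(open("top0.pkl","rb"))
st=plane(T,314.8,230,.025)[0];po=plane(T,270.4,221.6,.066)[0];s=po-st;print(st,po,np.linalg.norm(s[:2]),np.degrees(np.arctan2(s[1],s[0])))
from station import *
p,w=plan(get_obs(),[.55,.35,.25],np.eye(3));print(p)
E
```

```text
['PlanningError', 'get_obs', 'hand_in', 'nose_length', 'read_camera']
[ 0.53752489 -0.01090498  0.025     ] [0.5541958  0.08626366 0.066     ] 0.0985883551619622 80.26472940750008
[-0.17601783  0.4201019  -0.0022475 ]
```

>>> send_rows --commands '[{"translation": [-0.014,0.036,0],"rot": [0,0,0],"grip": 0.0854},{"translation": [-0.014,0.036,0],"rot": [0,0,0],"grip": 0.0854},{"translation": [-0.014,0.036,0],"rot": [0,0,0],"grip": 0.0854},{"translation": [-0.014,0.036,0],"rot": [0,0,0],"grip": 0.0854},{"translation": [-0.014,0.036,0],"rot": [0,0,0],"grip": 0.0854}]'

```text
t: 0.52
eef_pos: [0.3538, 0.5219, 0.2479]
tool_rot: [0.0, 0.806, 0.592, -0.0]
contact_force: [1.3, -0.3, -0.7]
gripper_width: 1.001
```

```bash
cat > ob.py <<'E'
from station import *
import json,numpy as np
o=get_obs();json.dump({k:np.asarray(v).tolist() for k,v in o.items()},open("log.jsonl","a"));open("log.jsonl","a").write("\n")
print(round(float(o["t"]),2),"q",np.round(o["q"],3),"p",np.round(o["eef_pos"],4),"r",np.round(o["tool_rot"],3),"F",np.round(o["contact_force"],1),"w",round(float(o["gripper_width"]),3))
E
python3 ob.py
```

```text
0.52 q [-1.124  0.404  0.067  1.671 -0.03   1.068  0.219] p [0.3538 0.5219 0.2479] r [ 0.     0.806  0.592 -0.   ] F [ 1.3 -0.3 -0.7] w 1.001
```

>>> send_rows --commands '[{"translation": [-0.026,0.026,0],"rot": [0,0,6],"grip": 0.0854},{"translation": [-0.026,0.026,0],"rot": [0,0,6],"grip": 0.0854},{"translation": [-0.026,0.026,0],"rot": [0,0,6],"grip": 0.0854},{"translation": [-0.026,0.022,0],"rot": [0,0,6],"grip": 0.0854},{"translation": [-0.028,0.02,0],"rot": [0,0,6],"grip": 0.0854}]'

```text
t: 0.93
eef_pos: [0.3938, 0.3507, 0.2479]
tool_rot: [0.0, 0.933, 0.36, 0.0]
contact_force: [0.8, 0.4, -0.2]
gripper_width: 0.999
```

```bash
python3 ob.py
```

```text
0.93 q [-1.027  0.234  0.213  1.919 -0.058  0.994 -0.052] p [0.3938 0.3507 0.2479] r [0.    0.933 0.36  0.   ] F [ 0.8  0.4 -0.2] w 0.999
```

>>> send_rows --commands '[{"translation": [-0.034,0.0,0],"rot": [4,0,0],"grip": 0.0854},{"translation": [-0.034,0.0,0],"rot": [4,0,0],"grip": 0.0854},{"translation": [-0.034,0.0,0],"rot": [4,0,0],"grip": 0.0854},{"translation": [-0.034,0.0,0],"rot": [4,0,0],"grip": 0.0854},{"translation": [-0.034,0.0,0],"rot": [4,0,0],"grip": 0.0854}]'

```text
t: 1.35
eef_pos: [0.266, 0.2371, 0.2484]
tool_rot: [-0.164, 0.917, 0.358, -0.063]
contact_force: [0.2, -1.3, 0.7]
gripper_width: 0.998
```

```bash
python3 ob.py
```

```text
1.35 q [-0.846 -0.024  0.24   2.253 -0.411  1.002  0.376] p [0.266  0.2371 0.2484] r [-0.164  0.917  0.358 -0.063] F [ 0.2 -1.3  0.7] w 0.998
```

```bash
cat > fk.py <<'E'
import numpy as np,json,itertools
from scipy.spatial.transform import Rotation as R
from scipy.optimize import least_squares
def fk(x,q,s):
    yaw,c=x[0],x[1];V=x[2:].reshape(-1,3)
    r=R.from_euler('z',yaw+s[0]*q[0]);p=np.zeros(3)+V[0]*[0,0,1]+r.apply(V[1]*[1,1,0])
    r=r*R.from_euler('y',s[1]*q[1]);r=r*R.from_euler('z',s[2]*q[2]);p=p+r.apply(V[2])
    r=r*R.from_euler('y',s[3]*q[3]);r=r*R.from_euler('z',s[4]*q[4]);p=p+r.apply(V[3])
    r=r*R.from_euler('y',s[5]*q[5]);r=r*R.from_euler('z',s[6]*q[6]);p=p+r.apply(V[4])  # V4 incl wrist offset approx
    return p,r*R.from_euler('z',c)
def load():
    L=[json.loads(l) for l in open("log.jsonl") if l.strip()]
    return [(np.array(o["q"]),np.array(o["eef_pos"]),R.from_quat(np.roll(o["tool_rot"],-1))) for o in L]
def fit(reg=2e-3):
    D=load();D.append((np.array([-1.375,.4775,.022,1.5555,-.011,1.109,-.083]),np.array([.202,.644,.247]),R.from_quat([.806,.592,-.001,.001])))
    best=None
    for s in [(a,b,a,b*e,a*f,b*g,a*h) for a in(1,-1) for b in(1,-1) for e in(1,-1) for f in(1,-1) for g in(1,-1) for h in(1,-1)]:
        def res(x):
            o=[]
            for q,p,r in D:
                P,Q=fk(x,q,s);o+=list((P-p)/.002)+list((Q.inv()*r).as_rotvec()/.004)
            V=x[2:].reshape(-1,3);return np.array(o+list((V[1:,:2]).ravel()*reg/.002*10)+list((V[0,:2]))+[V[1,2]])
        for y0 in (0,3.14):
          for c0 in(0,1.57,3.14,-1.57):
            x0=np.array([y0,c0,0,0,.3,0,0,0,0,0,.5,0,0,.5,0,0,.25])
            f=least_squares(res,x0,max_nfev=60)
            if best is None or f.cost<best[0]-1e-6: best=(f.cost,f.x,s)
    return best
if __name__=="__main__":
    b=fit();print(b[0],b[2],np.round(b[1],4))
    for q,p,r in load():
        P,Q=fk(b[1],q,b[2]);print(np.round((P-p)*1000,1),round(np.degrees((Q.inv()*r).magnitude()),2))
    json.dump([b[1].tolist(),b[2]],open("fk.json","w"))
E
time python3 fk.py
```

```text
0.3288894116872662 (-1, 1, -1, 1, -1, 1, -1) [-3.0000e-04 -3.1418e+00  0.0000e+00 -0.0000e+00  2.8600e-01  6.0000e-04
 -2.8900e-02 -0.0000e+00  2.9000e-03 -2.9300e-02  5.4050e-01  1.6000e-03
 -3.6000e-03  4.6990e-01 -4.0000e-04 -3.0000e-04  3.0680e-01]
[ 0.   0.  -0.4] 0.01
[0.  0.  0.2] 0.01
[-0. -0. -0.] 0.01
real	9m29.974s
user	9m24.734s
sys	0m0.144s
```

```bash
cat > ik.py <<'E'
from fk import *
X,S=json.load(open("fk.json"));X=np.array(X)
LO=np.array([-2.96,-.34,-1.41,.24,-1.37,.17,-2.96]);HI=np.array([2.96,2.1,1.46,2.44,4.51,1.92,2.96])
PC=np.array([.5226,-.2707,.051]);AZ=np.radians(131.5);ST=np.array([.5375,-.0109,.025]);SZ=np.radians(80.25)
def Rp_hold():
    x=np.array([np.cos(AZ),np.sin(AZ),0]);z=np.array([0,0,1.]);return np.stack([x,np.cross(z,x),z],1)
def Rp_fin(yaw=0):
    x=np.array([np.cos(SZ+yaw),np.sin(SZ+yaw),0]);y=np.array([0,0,-1.]);return np.stack([x,y,np.cross(x,y)],1)
def tool_in_plate(th,sg,xo=0.0,clear=.047):
    # tool z = -z cos + x sin ; tool x = sg*y
    a=np.array([np.sin(th),0,-np.cos(th)]);tx=np.array([0,sg,0.]);Rt=np.stack([tx,np.cross(a,tx),a],1)
    zt=clear+.017*np.cos(th)+.011*abs(np.sin(th));return np.array([xo,0,zt-.051]),Rt
def ik(p,Rm,seed,m=.05):
    Rt=R.from_matrix(Rm)
    def res(q):
        P,Q=fk(X,q,S);return np.concatenate([(P-p)/.001,(Q.inv()*Rt).as_rotvec()/.002,(q-seed)*.02])
    f=least_squares(res,np.clip(seed,LO+m+1e-3,HI-m-1e-3),bounds=(LO+m,HI-m),max_nfev=40)
    r=res(f.x)[:6];return f.x,np.abs(r).max()
E
cat > t1.py <<'E'
from ik import *
q0=load()[-1][0];rng=np.random.default_rng(0)
for th in np.radians([0,-20,-40,20,40]):
  for sg in(1,-1):
    tp,tR=tool_in_plate(th,sg)
    for nm,pc,Rp in(("hold",PC,Rp_hold()),("fin",ST+[0,0,.13],Rp_fin())):
      sol=[]
      for k in range(5):
        sd=q0 if k==0 else LO+.1+rng.random(7)*(HI-LO-.2)
        q,e=ik(pc+Rp@tp,Rp@tR,sd)
        if e<1: sol.append(q)
        else: be=e
      print(round(np.degrees(th)),sg,nm,len(sol),[np.round(q,2).tolist() for q in sol[:2]])
E
time timeout 560 python3 t1.py
```

```text
0 1 hold 2 [[1.21, 0.99, -1.26, 1.85, 1.05, 1.16, -2.86], [0.14, 0.59, 0.31, 1.91, -0.27, 0.68, -1.8]]
0 1 fin 0 []
0 -1 hold 4 [[0.28, 0.57, 0.12, 1.91, -0.1, 0.67, 1.19], [1.02, 0.75, -0.89, 1.86, 0.75, 0.9, 0.49]]
0 -1 fin 0 []
-20 1 hold 1 [[0.37, 0.49, -0.11, 2.13, 0.83, 0.33, -2.91]]
-20 1 fin 0 []
-20 -1 hold 4 [[0.25, 0.48, 0.03, 2.14, 0.67, 0.28, 0.37], [0.69, 0.53, -0.51, 2.12, 1.11, 0.49, 0.02]]
-20 -1 fin 0 []
-40 1 hold 5 [[0.17, 0.52, -0.0, 2.34, 2.15, 0.51, 1.94], [-0.22, 0.58, 0.48, 2.36, 2.55, 0.35, 1.45]]
-40 1 fin 1 [[-1.06, 0.96, 0.34, 2.35, 1.45, 1.28, -0.09]]
-40 -1 hold 4 [[0.11, 0.53, 0.06, 2.34, 2.19, 0.49, -1.25], [0.01, 0.53, 0.19, 2.35, 2.26, 0.44, -1.35]]
-40 -1 fin 0 []
20 1 hold 3 [[0.33, 0.72, 0.17, 1.66, -0.26, 1.11, -1.79], [0.57, 0.72, -0.18, 1.64, -0.03, 1.1, -1.99]]
20 1 fin 0 []
20 -1 hold 3 [[0.25, 0.74, 0.29, 1.67, -0.35, 1.13, 1.43], [0.7, 0.74, -0.38, 1.63, 0.11, 1.12, 1.04]]
20 -1 fin 0 []
40 1 hold 0 []
40 1 fin 0 []
40 -1 hold 3 [[0.34, 0.92, 0.25, 1.42, -0.38, 1.53, 1.44], [0.78, 0.96, -0.5, 1.38, 0.09, 1.51, 1.03]]
40 -1 fin 0 []
real	0m9.673s
user	0m10.008s
sys	0m0.115s
```

```bash
cat > t2.py <<'E'
from ik import *
rng=np.random.default_rng(1)
for th in np.radians([-30,-40,-50,-60]):
  for sg in(1,-1):
    tp,tR=tool_in_plate(th,sg)
    for h in(.09,.13,.16):
      sol=[];pc=ST+[0,0,h];Rp=Rp_fin()
      for k in range(8):
        sd=np.array([-.8,.8,.2,2.3,1.6,1.3,0]) if k==0 else np.array([-.8,.8,.2,2.3,1.6,1.3,0])+rng.normal(size=7)*[.5,.3,.5,.1,.8,.3,1.5]
        q,e=ik(pc+Rp@tp,Rp@tR,sd)
        if e<1: sol.append(q)
      print(round(np.degrees(th)),sg,h,len(sol),[(np.round(q,2).tolist()) for q in sol[:2]],[round(np.minimum(q-LO,HI-q).min(),2) for q in sol])
E
time timeout 560 python3 t2.py
```

```text
-30 1 0.09 8 [[-0.52, 1.02, -0.25, 2.39, 1.74, 1.82, -0.21], [-0.5, 1.02, -0.26, 2.39, 1.75, 1.84, -0.2]] [np.float64(0.05), np.float64(0.05), np.float64(0.05), np.float64(0.05), np.float64(0.05), np.float64(0.05), np.float64(0.05), np.float64(0.05)]
-30 1 0.13 0 [] []
-30 1 0.16 0 [] []
-30 -1 0.09 2 [[-0.6, 1.01, -0.16, 2.39, 1.72, 1.75, 2.91], [-0.6, 1.01, -0.16, 2.39, 1.72, 1.75, 2.91]] [np.float64(0.05), np.float64(0.05)]
-30 -1 0.13 0 [] []
-30 -1 0.16 0 [] []
-40 1 0.09 8 [[-0.92, 1.01, 0.17, 2.31, 1.47, 1.41, -0.15], [-1.0, 1.04, 0.26, 2.31, 1.45, 1.32, -0.16]] [np.float64(0.13), np.float64(0.13), np.float64(0.15), np.float64(0.13), np.float64(0.14), np.float64(0.14), np.float64(0.15), np.float64(0.15)]
-40 1 0.13 7 [[-0.96, 0.92, 0.22, 2.34, 1.47, 1.39, -0.09], [-1.26, 1.07, 0.58, 2.36, 1.39, 1.04, -0.09]] [np.float64(0.1), np.float64(0.08), np.float64(0.1), np.float64(0.1), np.float64(0.08), np.float64(0.1), np.float64(0.09)]
-40 1 0.16 7 [[-0.91, 0.83, 0.17, 2.36, 1.48, 1.44, -0.03], [-0.67, 0.81, -0.11, 2.34, 1.53, 1.65, -0.01]] [np.float64(0.08), np.float64(0.1), np.floa
[... 2451 characters left out ...]
), np.float64(0.31), np.float64(0.3), np.float64(0.22), np.float64(0.33), np.float64(0.32), np.float64(0.32), np.float64(0.33)]
-60 -1 0.09 4 [[-1.34, 1.3, 0.79, 2.1, 0.76, 0.92, -2.7], [-1.12, 1.1, 0.49, 2.09, 1.0, 1.2, -2.91]] [np.float64(0.26), np.float64(0.05), np.float64(0.34), np.float64(0.05)]
-60 -1 0.13 5 [[-1.33, 1.19, 0.79, 2.12, 0.83, 0.98, -2.7], [-1.1, 1.01, 0.48, 2.11, 1.04, 1.25, -2.88]] [np.float64(0.26), np.float64(0.08), np.float64(0.2), np.float64(0.05), np.float64(0.05)]
-60 -1 0.16 3 [[-1.35, 1.15, 0.84, 2.14, 0.84, 0.98, -2.66], [-1.21, 1.01, 0.63, 2.14, 0.99, 1.17, -2.79]] [np.float64(0.3), np.float64(0.17), np.float64(0.29)]
real	0m18.149s
user	0m18.631s
sys	0m0.103s
```

```bash
cat > sim.py <<'E'
from ik import *
from scipy.spatial.transform import Slerp
def simpath(q,way,n=25,v=True):
    """way list of (p,Rm)"""
    for p1,R1 in way:
        p0,Q0=fk(X,q,S);sl=Slerp([0,1],R.concatenate([Q0,R.from_matrix(R1)]));bad=0;mx=0
        for i in range(1,n+1):
            t=i/n;qn,e=ik(p0+(p1-p0)*t,sl([t])[0].as_matrix(),q,m=.0);mx=max(mx,np.abs(qn-q).max());bad=max(bad,e);q=qn
            if v and i%5==0: print("  ",np.round(q,2),round(e,1))
        print("len",round(np.linalg.norm(p1-p0),3),"rot",round(np.degrees((Q0.inv()*R.from_matrix(R1)).magnitude())),"bad",round(bad,1),"maxstep",round(mx,2))
    return q
th=np.radians(-50);tp,tR=tool_in_plate(th,1,0,.049)
Rh=Rp_hold()@tR;ph=PC+Rp_hold()@tp;Rf=Rp_fin()@tR;pf=ST+[0,0,.125]+Rp_fin()@tp
E
cat > t3.py <<'E'
from sim import *
q0=load()[-1][0];up=np.array([0,0,.12])
print("grasp p",ph,"final p",pf)
q=simpath(q0,[(ph+up,Rh),(ph,Rh)])
print("carry");q=simpath(q,[(ph+[0,0,.16],Rh),(pf+[0,0,.03],Rf),(pf,Rf)])
E
time timeout 560 python3 t3.py
```

```text
grasp p [ 0.5226     -0.2707      0.06835388] final p [ 0.52039678 -0.00796113  0.15      ]
   [-0.73  0.18  0.3   2.09 -0.18  1.29  0.99] 0.0
   [-0.66  0.3   0.28  2.04  0.15  1.35  1.47] 0.0
   [-0.61  0.33  0.25  2.12  0.55  1.21  1.85] 0.0
   [-0.51  0.3   0.28  2.3   1.07  0.89  2.11] 0.0
   [-0.18  0.3   0.32  2.4   2.02  0.51  2.05] 0.0
len 0.572 rot 179 bad 0.0 maxstep 0.25
   [-0.14  0.36  0.28  2.41  2.12  0.55  1.93] 0.0
   [-0.1   0.42  0.24  2.41  2.2   0.59  1.83] 0.0
   [-0.07  0.48  0.2   2.42  2.26  0.63  1.74] 0.0
   [-0.04  0.54  0.16  2.42  2.32  0.68  1.67] 0.0
   [-0.01  0.61  0.14  2.41  2.36  0.73  1.61] 0.0
len 0.12 rot 0 bad 0.0 maxstep 0.03
carry
   [-0.05  0.52  0.17  2.42  2.3   0.67  1.7 ] 0.0
   [-0.09  0.44  0.22  2.41  2.22  0.6   1.8 ] 0.0
   [-0.14  0.36  0.28  2.41  2.12  0.55  1.93] 0.0
   [-0.19  0.28  0.33  2.39  1.98  0.51  2.1 ] 0.0
   [-0.24  0.21  0.37  2.37  1.82  0.49  2.3 ] 0.0
len 0.16 rot 0 bad 0.0 maxstep 0.04
   [ 0.48  0.31 -0.61  2.44  1.97  0.94  1.79] 0.0
   [ 0.84  0.96 -1.41  2.44  2.1   1.87  1.67] 10.9
   [ 0.36  0.82 -1.    2.44  1.94  1.92  0.97] 4.3
   [-0.09  0.82 -0.65  2.36  1.69  1.92  0.43] 0.0
   [-0.37  0.87 -0.45  2.21  1.46  1.92  0.07] 0.0
len 0.267 rot 101 bad 11.6 maxstep 0.43
   [-0.37  0.89 -0.44  2.2   1.47  1.92  0.06] 0.0
   [-0.37  0.9  -0.44  2.2   1.47  1.92  0.05] 0.0
   [-0.37  0.91 -0.44  2.2   1.47  1.92  0.04] 0.0
   [-0.37  0.93 -0.44  2.19  1.47  1.92  0.03] 0.0
   [-0.38  0.94 -0.43  2.19  1.47  1.92  0.02] 0.0
len 0.03 rot 0 bad 0.0 maxstep 0.0
real	0m13.921s
user	0m13.685s
sys	0m0.142s
```

```bash
cat > sim2.py <<'E'
from sim import *
th=np.radians(-45);tp,tR=tool_in_plate(th,1,0,.049)
Rh=Rp_hold()@tR;ph=PC+Rp_hold()@tp;Rf=Rp_fin()@tR;pf=ST+[0,0,.125]+Rp_fin()@tp
def rows(qs,p0=None,R0=None):
    """print per-row tool deltas along the joint path qs[0..]"""
    P,Q=fk(X,qs[0],S) if p0 is None else (p0,R0)
    for q in qs[1:]:
        p,r=fk(X,q,S);d=Q.inv().apply(p-P);w=(Q.inv()*r).as_rotvec(degrees=True)
        print(np.round(d,3).tolist(),np.round(w,1).tolist(),"|",np.round(p,3),round(np.linalg.norm(w),1));P,Q=p,r
E
cat > t4.py <<'E'
from sim2 import *
q0=load()[-1][0]
qs=np.array([.1,.5,.1,2.34,2.1,.55,1.9])
qg,e=ik(ph,Rh,qs,m=.02);qp,e2=ik(ph+[0,0,.12],Rh,qg,m=.02);ql,e3=ik(ph+[0,0,.2],Rh,qg,m=.02)
qf,e4=ik(pf,Rf,np.array([-.9,.9,.2,2.25,1.3,1.4,0]),m=.02)
for n,q,e in(("pre",qp,e2),("grasp",qg,e),("lift",ql,e3),("fin",qf,e4)): print(n,np.round(q,3),e)
print(ph,pf)
rows([q0+(qp-q0)*t for t in np.linspace(0,1,31)])
E
timeout 560 python3 t4.py
```

```text
pre [0.031 0.265 0.109 2.342 1.779 0.467 2.344] 2.227947315525114e-05
grasp [0.104 0.554 0.033 2.377 2.262 0.625 1.785] 2.010516239603355e-05
lift [0.035 0.106 0.094 2.273 1.342 0.489 2.84 ] 9.628427736357888e-05
fin [-0.929  0.924  0.193  2.281  1.381  1.409 -0.024] 1.854699172021412e-06
[ 0.5226     -0.2707      0.06879899] [ 0.5199581  -0.00788575  0.15      ]
[-0.004, 0.029, 0.0] [-3.6, -0.7, -4.5] | [0.281 0.214 0.238] 5.8
[-0.007, 0.028, 0.001] [-3.5, -1.0, -4.5] | [0.296 0.191 0.229] 5.8
[-0.009, 0.027, 0.002] [-3.3, -1.3, -4.6] | [0.311 0.167 0.221] 5.8
[-0.012, 0.026, 0.002] [-3.1, -1.6, -4.7] | [0.325 0.144 0.215] 5.9
[-0.014, 0.024, 0.003] [-2.9, -1.8, -4.8] | [0.339 0.12  0.209] 5.9
[-0.016, 0.022, 0.003] [-2.7, -2.0, -4.9] | [0.352 0.097 0.205] 5.9
[-0.017, 0.02, 0.004] [-2.4, -2.2, -5.0] | [0.365 0.074 0.201] 6.0
[-0.019, 0.017, 0.005] [-2.2, -2.3, -5.1] | [0.377 0.051 0.199] 6.0
[-0.02, 0.015, 0.005] [-1.9, -2.4, -5.2] | [0.389 0.029 0.197] 6.1
[-0.02, 0.012, 0.006] [-1.6, -2.5, -5.3] | [0.401 0.008 0.196] 6.1
[-0.021, 0.01, 0.006] [-1.4, -2.5, -5.4] | [ 0.411 -0.014  
[... 651 characters left out ...]
.009, -0.008, 0.008] [0.4, -1.6, -6.4] | [ 0.494 -0.183  0.205] 6.6
[-0.007, -0.008, 0.008] [0.4, -1.4, -6.5] | [ 0.5   -0.196  0.205] 6.6
[-0.005, -0.008, 0.008] [0.4, -1.3, -6.5] | [ 0.505 -0.208  0.205] 6.7
[-0.004, -0.008, 0.008] [0.4, -1.2, -6.6] | [ 0.509 -0.219  0.204] 6.7
[-0.002, -0.007, 0.008] [0.4, -1.1, -6.6] | [ 0.513 -0.229  0.203] 6.7
[-0.0, -0.007, 0.008] [0.3, -1.0, -6.7] | [ 0.516 -0.239  0.201] 6.8
[0.001, -0.006, 0.008] [0.3, -0.9, -6.7] | [ 0.519 -0.248  0.199] 6.8
[0.002, -0.004, 0.007] [0.2, -0.8, -6.8] | [ 0.521 -0.256  0.196] 6.8
[0.003, -0.003, 0.007] [0.1, -0.7, -6.8] | [ 0.522 -0.264  0.193] 6.8
[0.004, -0.002, 0.007] [0.1, -0.7, -6.8] | [ 0.523 -0.271  0.189] 6.8
```

>>> send_rows --commands '[{"translation": [-0.004,0.029,0.0],"rot": [-3.6,-0.7,-4.5],"grip": 0.0854},{"translation": [-0.007,0.028,0.001],"rot": [-3.5,-1.0,-4.5],"grip": 0.0854},{"translation": [-0.009,0.027,0.002],"rot": [-3.3,-1.3,-4.6],"grip": 0.0854},{"translation": [-0.012,0.026,0.002],"rot": [-3.1,-1.6,-4.7],"grip": 0.0854},{"translation": [-0.014,0.024,0.003],"rot": [-2.9,-1.8,-4.8],"grip": 0.0854}]'

```text
t: 1.77
eef_pos: [0.3414, 0.1202, 0.2092]
tool_rot: [-0.016, 0.836, 0.548, -0.03]
contact_force: [0.8, -0.0, -0.1]
gripper_width: 1.0
```

```bash
python3 ob.py
```

```text
1.77 q [-0.781  0.024  0.3    2.265 -0.041  0.917  0.705] p [0.3414 0.1202 0.2092] r [-0.016  0.836  0.548 -0.03 ] F [ 0.8 -0.  -0.1] w 1.0
```

>>> send_rows --commands '[{"translation": [-0.016,0.022,0.003],"rot": [-2.7,-2.0,-4.9],"grip": 0.0854},{"translation": [-0.017,0.02,0.004],"rot": [-2.4,-2.2,-5.0],"grip": 0.0854},{"translation": [-0.019,0.017,0.005],"rot": [-2.2,-2.3,-5.1],"grip": 0.0854},{"translation": [-0.02,0.015,0.005],"rot": [-1.9,-2.4,-5.2],"grip": 0.0854},{"translation": [-0.02,0.012,0.006],"rot": [-1.6,-2.5,-5.3],"grip": 0.0854}]'

```text
t: 2.18
eef_pos: [0.403, 0.0074, 0.1967]
tool_rot: [0.111, 0.686, 0.716, -0.059]
contact_force: [-0.5, 0.1, 0.4]
gripper_width: 1.002
```

```bash
python3 ob.py
```

```text
2.18 q [-0.71   0.071  0.358  2.282  0.312  0.826  1.044] p [0.403  0.0074 0.1967] r [ 0.111  0.686  0.716 -0.059] F [-0.5  0.1  0.4] w 1.002
```

>>> send_rows --commands '[{"translation": [-0.021,0.01,0.006],"rot": [-1.4,-2.5,-5.4],"grip": 0.0854},{"translation": [-0.021,0.007,0.006],"rot": [-1.1,-2.5,-5.5],"grip": 0.0854},{"translation": [-0.02,0.005,0.007],"rot": [-0.9,-2.5,-5.7],"grip": 0.0854},{"translation": [-0.02,0.003,0.007],"rot": [-0.6,-2.5,-5.8],"grip": 0.0854},{"translation": [-0.019,0.0,0.007],"rot": [-0.4,-2.4,-5.9],"grip": 0.0854}]'

```text
t: 2.6
eef_pos: [0.4523, -0.0908, 0.2006]
tool_rot: [0.196, 0.476, 0.847, -0.133]
contact_force: [0.4, -0.5, -0.5]
gripper_width: 1.006
```

```bash
python3 ob.py
```

```text
2.6 q [-0.633  0.118  0.411  2.301  0.656  0.726  1.393] p [ 0.4523 -0.0908  0.2006] r [ 0.196  0.476  0.847 -0.133] F [ 0.4 -0.5 -0.5] w 1.006
```

>>> send_rows --commands '[{"translation": [-0.018,-0.002,0.008],"rot": [-0.2,-2.3,-6.0],"grip": 0.0854},{"translation": [-0.016,-0.003,0.008],"rot": [0,-2.2,-6.1],"grip": 0.0854},{"translation": [-0.015,-0.005,0.008],"rot": [0.1,-2.0,-6.1],"grip": 0.0854},{"translation": [-0.013,-0.006,0.008],"rot": [0.2,-1.9,-6.2],"grip": 0.0854},{"translation": [-0.011,-0.007,0.008],"rot": [0.3,-1.7,-6.3],"grip": 0.0854}]'

```text
t: 3.02
eef_pos: [0.4895, -0.1694, 0.2065]
tool_rot: [0.225, 0.223, 0.921, -0.225]
contact_force: [-0.2, -0.7, 0.1]
gripper_width: 1.0
```

```bash
python3 ob.py
```

```text
3.02 q [-0.549  0.171  0.461  2.32   0.998  0.609  1.736] p [ 0.4895 -0.1694  0.2065] r [ 0.225  0.223  0.921 -0.225] F [-0.2 -0.7  0.1] w 1.0
```

>>> send_rows --commands '[{"translation": [-0.009,-0.008,0.008],"rot": [0.4,-1.6,-6.4],"grip": 0.0854},{"translation": [-0.007,-0.008,0.008],"rot": [0.4,-1.4,-6.5],"grip": 0.0854},{"translation": [-0.005,-0.008,0.008],"rot": [0.4,-1.3,-6.5],"grip": 0.0854},{"translation": [-0.004,-0.008,0.008],"rot": [0.4,-1.2,-6.6],"grip": 0.0854},{"translation": [-0.002,-0.007,0.008],"rot": [0.4,-1.1,-6.6],"grip": 0.0854}]'

```text
t: 3.43
eef_pos: [0.5133, -0.2273, 0.2056]
tool_rot: [0.201, -0.053, 0.928, -0.309]
contact_force: [0.5, -0.3, -0.6]
gripper_width: 1.001
```

```bash
python3 ob.py
cat > t5.py <<'E'
from sim2 import *
from h import plan
from station import get_obs
o=get_obs();print("pre",[np.round(v,4) for v in plan(o,ph+[0,0,.12],Rh)])
E
python3 t5.py
```

```text
3.43 q [-0.463  0.227  0.51   2.341  1.367  0.482  2.046] p [ 0.5133 -0.2273  0.2056] r [ 0.201 -0.053  0.928 -0.309] F [ 0.5 -0.3 -0.6] w 1.001
pre [array([ 0.0069, -0.0247,  0.0399]), array([  0.8271,  -4.0155, -33.4302])]
```

>>> send_rows --commands '[{"translation": [0.0,-0.007,0.008],"rot": [0.3,-1.0,-6.7],"grip": 0.07},{"translation": [0.001,-0.006,0.008],"rot": [0.3,-0.9,-6.7],"grip": 0.06},{"translation": [0.002,-0.004,0.007],"rot": [0.2,-0.8,-6.8],"grip": 0.05},{"translation": [0.003,-0.003,0.007],"rot": [0.1,-0.7,-6.8],"grip": 0.05},{"translation": [0.004,-0.002,0.007],"rot": [0.1,-0.7,-6.8],"grip": 0.05}]'

```text
t: 3.85
eef_pos: [0.5233, -0.2686, 0.1914]
tool_rot: [0.134, -0.33, 0.862, -0.36]
contact_force: [0.1, 0.4, 0.5]
gripper_width: 0.586
```

```bash
python3 ob.py;python3 t5.py
python3 - <<'E'
from station import *
from h import *
for n in("scene","top"):
    c=read_camera(n);cv2.imwrite(f"pics/{n}1.png",c["pixels"][:,:,::-1])
E
```

```text
3.85 q [-0.361  0.287  0.545  2.358  1.812  0.357  2.277] p [ 0.5233 -0.2686  0.1914] r [ 0.134 -0.33   0.862 -0.36 ] F [0.1 0.4 0.5] w 0.586
pre [array([0.0019, 0.0011, 0.0027]), array([-0.2098, -0.0654,  0.4054])]
```

View pics/scene1.png

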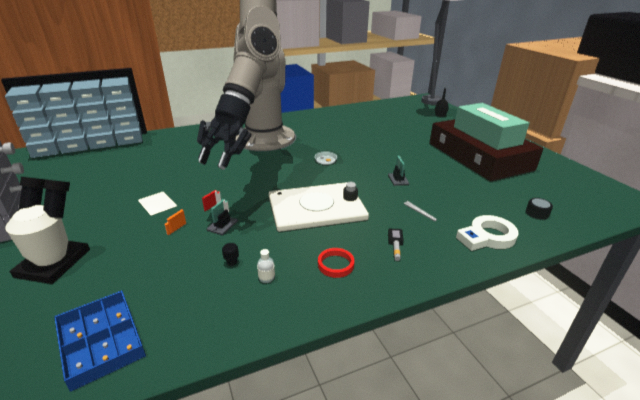

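View pics/top1.png

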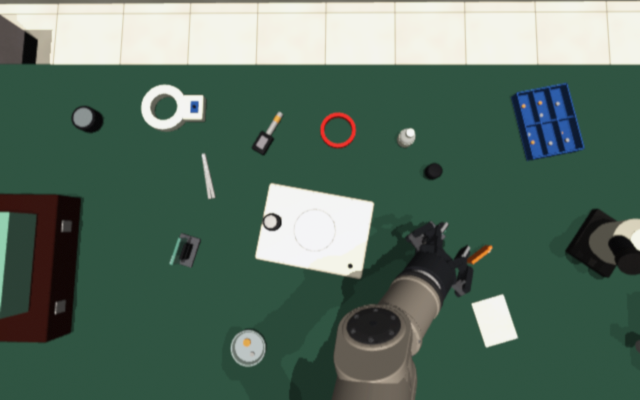

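```bash
cat > t6.py <<'E'
from sim2 import *
from h import plan
from station import get_obs
o=get_obs();print("grasp",[np.round(v,4) for v in plan(o,ph,Rh)], "world-z unit in tool",np.round(Rh.T@[0,0,1],3))
E
python3 t6.py
```

```text
grasp [array([-0.0002,  0.0861,  0.087 ]), array([-0.1999, -0.2458,  0.1025])] world-z unit in tool [ 0.    -0.707 -0.707]
```

>>> send_rows --commands '[{"translation": [0,0.013,0.013],"rot": [0,0,0],"grip": 0.05},{"translation": [0,0.013,0.013],"rot": [0,0,0],"grip": 0.05},{"translation": [0,0.012,0.013],"rot": [0,0,0],"grip": 0.05},{"translation": [0,0.012,0.012],"rot": [0,0,0],"grip": 0.05},{"translation": [0,0.008,0.008],"rot": [0,0,0],"grip": 0.05}]'

```text
t: 4.37
eef_pos: [0.5238, -0.2686, 0.1077]
tool_rot: [0.136, -0.326, 0.864, -0.359]
contact_force: [-0.4, 0.1, 0.9]
gripper_width: 0.584
```

```bash
python3 ob.py;python3 t6.py
python3 - <<'E'
from station import *
from h import *
c=read_camera("scene");cv2.imwrite("pics/scene2.png",cv2.resize(c["pixels"][140:250,160:300,::-1],None,fx=5,fy=5,interpolation=cv2.INTER_CUBIC))
E
```

```text
4.37 q [-0.144  0.476  0.301  2.381  2.218  0.482  1.789] p [ 0.5238 -0.2686  0.1077] r [ 0.136 -0.326  0.864 -0.359] F [-0.4  0.1  0.9] w 0.584
grasp [array([0.0023, 0.027 , 0.028 ]), array([-0.1719, -0.1082, -0.1457])] world-z unit in tool [ 0.    -0.707 -0.707]
```

View pics/scene2.png

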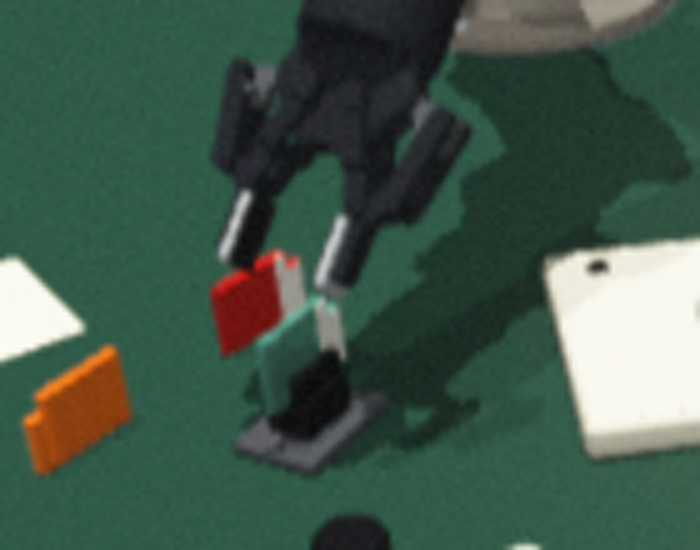

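>>> send_rows --commands '[{"translation": [0.001,0.008,0.008],"rot": [0,0,0],"grip": 0.05},{"translation": [0.001,0.008,0.008],"rot": [0,0,0],"grip": 0.05},{"translation": [0,0.007,0.007],"rot": [0,0,0],"grip": 0.05},{"translation": [0,0.003,0.004],"rot": [0,0,0],"grip": 0.05},{"translation": [0,0,0],"rot": [0,0,0],"grip": 0.05}]'

```text
t: 4.83
eef_pos: [0.5229, -0.2712, 0.0712]
tool_rot: [0.135, -0.327, 0.864, -0.36]
contact_force: [0.2, -0.1, -0.1]
gripper_width: 0.585
```

```bash
python3 ob.py;python3 t6.py
python3 - <<'E'
from station import *
from h import *
c=read_camera("scene");cv2.imwrite("pics/scene3.png",cv2.resize(c["pixels"][150:250,170:290,::-1],None,fx=6,fy=6,interpolation=cv2.INTER_CUBIC))
E
```

```text
4.83 q [-0.072  0.564  0.223  2.382  2.319  0.559  1.671] p [ 0.5229 -0.2712  0.0712] r [ 0.135 -0.327  0.864 -0.36 ] F [ 0.2 -0.1 -0.1] w 0.585
grasp [array([-0.0001,  0.0021,  0.0013]), array([-0.2063, -0.149 , -0.0093])] world-z unit in tool [ 0.    -0.707 -0.707]
```

View pics/scene3.png

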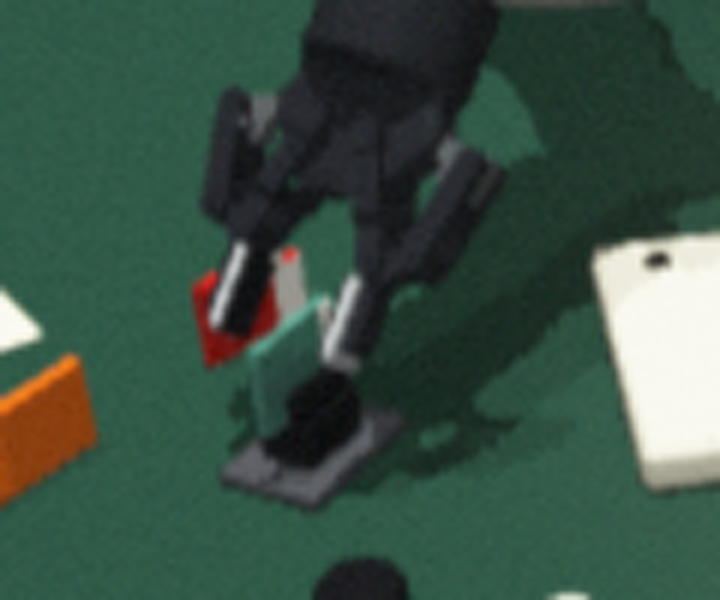

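>>> send_rows --commands '[{"translation": [0,0.001,0.001],"rot": [0,0,0],"grip": 0.03},{"translation": [0,0,0],"rot": [0,0,0],"grip": 0.015},{"translation": [0,0,0],"rot": [0,0,0],"grip": 0.0},{"translation": [0,0,0],"rot": [0,0,0],"grip": 0.0},{"translation": [0,0,0],"rot": [0,0,0],"grip": 0.0}]' --force 60

```text
t: 5.3
eef_pos: [0.5236, -0.271, 0.0708]
tool_rot: [0.136, -0.327, 0.863, -0.36]
contact_force: [-0.5, 2.2, 2.9]
gripper_width: 0.055
```

>>> send_rows --commands '[{"translation": [0,0,0],"rot": [0,0,0],"grip": 0.0},{"translation": [0,0,0],"rot": [0,0,0],"grip": 0.0},{"translation": [0,0,0],"rot": [0,0,0],"grip": 0.0},{"translation": [0,0,0],"rot": [0,0,0],"grip": 0.0},{"translation": [0,0,0],"rot": [0,0,0],"grip": 0.0}]'

```text
t: 5.72
eef_pos: [0.5236, -0.271, 0.0708]
tool_rot: [0.136, -0.327, 0.863, -0.36]
contact_force: [-1.1, 4.6, 5.9]
gripper_width: 0.058
```

```bash
python3 ob.py
python3 - <<'E'
from station import *
from h import *
c=read_camera("scene");cv2.imwrite("pics/scene4.png",cv2.resize(c["pixels"][150:250,170:290,::-1],None,fx=6,fy=6,interpolation=cv2.INTER_CUBIC))
E
```

```text
5.72 q [-0.07   0.565  0.22   2.382  2.324  0.562  1.667] p [ 0.5236 -0.271   0.0708] r [ 0.136 -0.327  0.863 -0.36 ] F [-1.1  4.6  5.9] w 0.058
```

View pics/scene4.png

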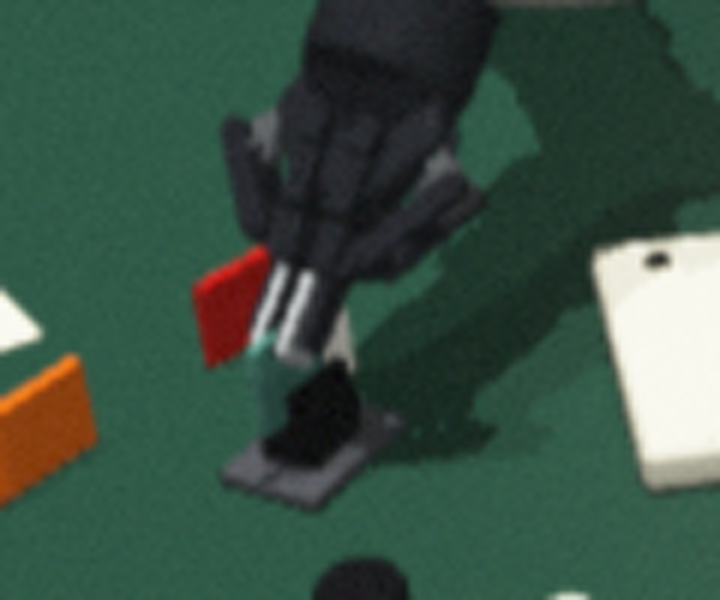

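The fingers have closed on the plate (opening about 5–6 mm). Next, lift straight up.

>>> send_rows --commands '[{"translation": [0,-0.004,-0.004],"rot": [0,0,0],"grip": 0.0},{"translation": [0,-0.006,-0.006],"rot": [0,0,0],"grip": 0.0},{"translation": [0,-0.006,-0.006],"rot": [0,0,0],"grip": 0.0},{"translation": [0,-0.006,-0.006],"rot": [0,0,0],"grip": 0.0},{"translation": [0,-0.006,-0.006],"rot": [0,0,0],"grip": 0.0}]'

```text
t: 6.18
eef_pos: [0.5221, -0.2718, 0.1106]
tool_rot: [0.135, -0.326, 0.864, -0.36]
contact_force: [-0.1, -1.0, -0.3]
gripper_width: 0.051
```

>>> send_rows --commands '[{"translation": [0,-0.01,-0.01],"rot": [0,0,0],"grip": 0.0},{"translation": [0,-0.012,-0.012],"rot": [0,0,0],"grip": 0.0},{"translation": [0,-0.014,-0.014],"rot": [0,0,0],"grip": 0.0},{"translation": [0,-0.014,-0.014],"rot": [0,0,0],"grip": 0.0},{"translation": [0,-0.01,-0.01],"rot": [0,0,0],"grip": 0.0}]'

```text
t: 6.6
eef_pos: [0.5222, -0.2714, 0.1963]
tool_rot: [0.136, -0.326, 0.864, -0.36]
contact_force: [0.4, 0.0, -0.4]
gripper_width: 0.052
```

```bash
python3 ob.py
python3 - <<'E'
from station import *
from h import *
c=read_camera("scene");cv2.imwrite("pics/scene5.png",cv2.resize(c["pixels"][100:230,150:310,::-1],None,fx=4.5,fy=4.5,interpolation=cv2.INTER_CUBIC))
E
cat > t7.py <<'E'
from sim2 import *
q0=load()[-1][0]
p0,r0=fk(X,q0,S)
for h in(.115,):
  qf,e=ik(ST+[0,0,h]+Rp_fin()@tp,Rf,np.array([-.9,.9,.2,2.25,1.3,1.4,0]),m=.02);print(np.round(qf,3),e)
rows([q0+(qf-q0)*t for t in np.linspace(0,1,26)])
E
python3 t7.py
```

```text
6.6 q [-0.398  0.281  0.597  2.358  1.801  0.34   2.288] p [ 0.5222 -0.2714  0.1963] r [ 0.136 -0.326  0.864 -0.36 ] F [ 0.4  0.  -0.4] w 0.052
[-0.927  0.948  0.19   2.274  1.379  1.406 -0.04 ] 4.962322164292487e-06
[-0.009, 0.004, 0.002] [1.1, 1.1, 3.8] | [ 0.53  -0.26   0.195] 4.2
[-0.009, 0.005, 0.001] [1.3, 1.0, 3.8] | [ 0.535 -0.252  0.19 ] 4.2
[-0.008, 0.006, 0.0] [1.4, 0.9, 3.8] | [ 0.54  -0.244  0.186] 4.2
[-0.008, 0.007, -0.001] [1.5, 0.7, 3.8] | [ 0.544 -0.236  0.182] 4.2
[-0.007, 0.008, -0.001] [1.6, 0.5, 3.8] | [ 0.548 -0.227  0.179] 4.2
[-0.006, 0.008, -0.002] [1.7, 0.3, 3.8] | [ 0.551 -0.218  0.175] 4.2
[-0.005, 0.008, -0.003] [1.7, 0.1, 3.8] | [ 0.554 -0.208  0.172] 4.2
[-0.004, 0.009, -0.004] [1.7, -0.1, 3.8] | [ 0.557 -0.199  0.168] 4.2
[-0.003, 0.009, -0.004] [1.7, -0.3, 3.8] | [ 0.558 -0.189  0.165] 4.2
[-0.002, 0.009, -0.005] [1.7, -0.5, 3.8] | [ 0.56  -0.179  0.162] 4.2
[-0.002, 0.009, -0.006] [1.7, -0.7, 3.8] | [ 0.56  -0.169  0.159] 4.2
[-0.001, 0.009, -0.007] [1.6, -0.9, 3.8] | [ 0.561 -0.158  0.157] 4.2
[-0.0, 0.008, -0.007] [1.5, -1.1, 3.8] | [ 0.561 -0.148  0.155] 4.3
[0.001, 0.008, -0.008] [1.4, -1.3, 3.8] | [ 0.56  -0.137  0.152] 4.3
[0.001, 0.007, -0.009] [1.3, -1.5, 3.8] | [ 0.559 -0.126  0.15 ] 4.3
[0.002, 0.007, -0.009] [1.1, -1.6, 3.8] | [ 0.557 -0.114  0.149] 4.3
[0.002, 0.006, -0.01] [1.0, -1.8, 3.9] | [ 0.555 -0.103  0.147] 4.4
[0.002, 0.005, -0.01] [0.8, -1.9, 3.9] | [ 0.552 -0.092  0.145] 4.4
[0.002, 0.005, -0.011] [0.6, -2.0, 3.9] | [ 0.549 -0.08   0.144] 4.4
[0.002, 0.004, -0.011] [0.4, -2.1, 3.9] | [ 0.545 -0.068  0.143] 4.4
[0.002, 0.004, -0.012] [0.1, -2.2, 3.9] | [ 0.541 -0.056  0.142] 4.5
[0.002, 0.003, -0.012] [-0.1, -2.2, 3.9] | [ 0.537 -0.044  0.141] 4.5
[0.002, 0.003, -0.013] [-0.3, -2.2, 3.9] | [ 0.532 -0.032  0.141] 4.5
[0.001, 0.002, -0.013] [-0.6, -2.2, 4.0] | [ 0.526 -0.02   0.14 ] 4.6
[0.001, 0.002, -0.013] [-0.8, -2.2, 4.0] | [ 0.52  -0.008  0.14 ] 4.6
```

View pics/scene5.png

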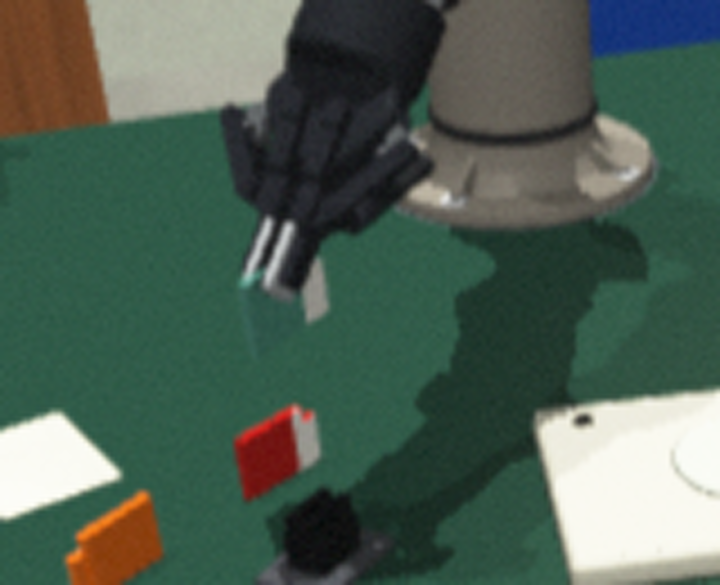

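The plate is lifted clear and hangs with the frosted end towards the gripper side. Next I'll carry and turn it.

>>> send_rows --commands '[{"translation": [-0.009,0.004,0.002],"rot": [1.1,1.1,3.8],"grip": 0.0},{"translation": [-0.009,0.005,0.001],"rot": [1.3,1.0,3.8],"grip": 0.0},{"translation": [-0.008,0.006,0],"rot": [1.4,0.9,3.8],"grip": 0.0},{"translation": [-0.008,0.007,-0.001],"rot": [1.5,0.7,3.8],"grip": 0.0},{"translation": [-0.007,0.008,-0.001],"rot": [1.6,0.5,3.8],"grip": 0.0}]'

```text
t: 7.07
eef_pos: [0.5466, -0.2301, 0.1745]
tool_rot: [0.181, -0.156, 0.886, -0.397]
contact_force: [-0.5, -0.0, 0.0]
gripper_width: 0.055
```

>>> send_rows --commands '[{"translation": [-0.006,0.008,-0.002],"rot": [1.7,0.3,3.8],"grip": 0.0},{"translation": [-0.005,0.008,-0.003],"rot": [1.7,0.1,3.8],"grip": 0.0},{"translation": [-0.004,0.009,-0.004],"rot": [1.7,-0.1,3.8],"grip": 0.0},{"translation": [-0.003,0.009,-0.004],"rot": [1.7,-0.3,3.8],"grip": 0.0},{"translation": [-0.002,0.009,-0.005],"rot": [1.7,-0.5,3.8],"grip": 0.0}]'

```text
t: 7.48
eef_pos: [0.557, -0.1828, 0.1573]
tool_rot: [0.259, 0.004, 0.867, -0.426]
contact_force: [-0.2, -0.2, -0.2]
gripper_width: 0.053
```

```bash
python3 ob.py;python3 t7.py | head -12
```

```text
7.48 q [-0.572  0.548  0.38   2.324  1.637  0.797  1.348] p [ 0.557  -0.1828  0.1573] r [ 0.259  0.004  0.867 -0.426] F [-0.2 -0.2 -0.2] w 0.053
[-0.927  0.948  0.19   2.274  1.379  1.406 -0.04 ] 4.962322164292487e-06
[-0.001, 0.005, -0.003] [1.0, -0.4, 2.3] | [ 0.559 -0.171  0.157] 2.5
[-0.001, 0.005, -0.004] [1.0, -0.5, 2.3] | [ 0.56  -0.165  0.155] 2.5
[-0.0, 0.005, -0.004] [0.9, -0.5, 2.3] | [ 0.56  -0.158  0.153] 2.5
[-0.0, 0.005, -0.004] [0.9, -0.6, 2.3] | [ 0.56  -0.152  0.152] 2.5
[0.0, 0.005, -0.004] [0.9, -0.7, 2.3] | [ 0.559 -0.146  0.151] 2.5
[0.0, 0.005, -0.005] [0.8, -0.7, 2.3] | [ 0.559 -0.139  0.149] 2.5
[0.0, 0.004, -0.005] [0.8, -0.8, 2.3] | [ 0.558 -0.133  0.148] 2.6
[0.001, 0.004, -0.005] [0.8, -0.9, 2.3] | [ 0.558 -0.126  0.147] 2.6
[0.001, 0.004, -0.005] [0.7, -0.9, 2.3] | [ 0.557 -0.12   0.146] 2.6
[0.001, 0.004, -0.006] [0.7, -1.0, 2.3] | [ 0.556 -0.113  0.145] 2.6
[0.001, 0.004, -0.006] [0.6, -1.0, 2.3] | [ 0.554 -0.106  0.144] 2.6
```

Tracking is within a few mm; carry on with the remaining rows.

>>> send_rows --commands '[{"translation": [-0.002,0.008,-0.007],"rot": [1.7,-0.7,3.8],"grip": 0.0},{"translation": [-0.001,0.008,-0.008],"rot": [1.6,-0.9,3.8],"grip": 0.0},{"translation": [0,0.008,-0.008],"rot": [1.5,-1.1,3.8],"grip": 0.0},{"translation": [0.001,0.008,-0.008],"rot": [1.4,-1.3,3.8],"grip": 0.0},{"translation": [0.001,0.007,-0.009],"rot": [1.3,-1.5,3.8],"grip": 0.0}]'

```text
t: 7.9
eef_pos: [0.5538, -0.1274, 0.1482]
tool_rot: [0.367, 0.142, 0.811, -0.434]
contact_force: [0.3, -0.3, -0.2]
gripper_width: 0.052
```

>>> send_rows --commands '[{"translation": [0.002,0.007,-0.009],"rot": [1.1,-1.6,3.8],"grip": 0.0},{"translation": [0.002,0.006,-0.01],"rot": [1.0,-1.8,3.9],"grip": 0.0},{"translation": [0.002,0.005,-0.01],"rot": [0.8,-1.9,3.9],"grip": 0.0},{"translation": [0.002,0.005,-0.011],"rot": [0.6,-2.0,3.9],"grip": 0.0},{"translation": [0.002,0.004,-0.011],"rot": [0.4,-2.1,3.9],"grip": 0.0}]'

```text
t: 8.32
eef_pos: [0.5402, -0.0705, 0.1407]
tool_rot: [0.495, 0.252, 0.727, -0.404]
contact_force: [0.3, -0.3, -1.1]
gripper_width: 0.059
```

```bash
python3 ob.py;cat > t8.py <<'E'
from sim2 import *
from h import plan
from station import get_obs
o=get_obs();print("fin",[np.round(v,4) for v in plan(o,ST+[0,0,.12]+Rp_fin()@tp,Rf)])
E
python3 t8.py
```

```text
8.32 q [-0.829  0.823  0.261  2.292  1.453  1.2    0.416] p [ 0.5402 -0.0705  0.1407] r [ 0.495  0.252  0.727 -0.404] F [ 0.3 -0.3 -1.1] w 0.059
fin [array([ 0.0018,  0.0173, -0.0637]), array([ -1.6824, -11.1291,  19.6598])]
```

>>> send_rows --commands '[{"translation": [0.002,0.003,-0.012],"rot": [-0.1,-2.2,3.9],"grip": 0.0},{"translation": [0.002,0.003,-0.012],"rot": [-0.1,-2.2,3.9],"grip": 0.0},{"translation": [0.002,0.003,-0.013],"rot": [-0.3,-2.2,3.9],"grip": 0.0},{"translation": [0.001,0.002,-0.013],"rot": [-0.6,-2.2,4.0],"grip": 0.0},{"translation": [0.001,0.002,-0.013],"rot": [-0.8,-2.2,4.0],"grip": 0.0}]'

```text
t: 8.73
eef_pos: [0.5142, -0.0111, 0.1372]
tool_rot: [0.628, 0.324, 0.629, -0.323]
contact_force: [-0.5, 0.5, -0.6]
gripper_width: 0.053
```

>>> send_rows --commands '[{"translation": [0,0,0],"rot": [0,0,0],"grip": 0.0},{"translation": [0,0,0],"rot": [0,0,0],"grip": 0.0},{"translation": [0,0,0],"rot": [0,0,0],"grip": 0.0},{"translation": [0,0,0],"rot": [0,0,0],"grip": 0.0},{"translation": [0,0,0],"rot": [0,0,0],"grip": 0.0}]'

```text
t: 9.15
eef_pos: [0.5145, -0.0126, 0.1378]
tool_rot: [0.627, 0.323, 0.63, -0.325]
contact_force: [0.5, 0.3, -0.7]
gripper_width: 0.051
```

```bash
python3 ob.py;python3 t8.py
python3 - <<'E'
from station import *
from h import *
for n in("scene","top"):
    c=read_camera(n);pickle.dump(c,open(n+"9.pkl","wb"));cv2.imwrite(f"pics/{n}9.png",c["pixels"][:,:,::-1])
    s=(slice(110,250),slice(240,400)) if n=="scene" else (slice(170,290),slice(240,400))
    cv2.imwrite(f"pics/{n}9c.png",cv2.resize(c["pixels"][s][:,:,::-1],None,fx=4.5,fy=4.2,interpolation=cv2.INTER_CUBIC))
E
```

```text
9.15 q [-0.972  0.966  0.225  2.281  1.361  1.368 -0.047] p [ 0.5145 -0.0126  0.1378] r [ 0.627  0.323  0.63  -0.325] F [ 0.5  0.3 -0.7] w 0.051
fin [array([-0.0072,  0.0071, -0.0007]), array([ 0.1585, -0.1292,  0.2425])]
```

View pics/scene9c.png

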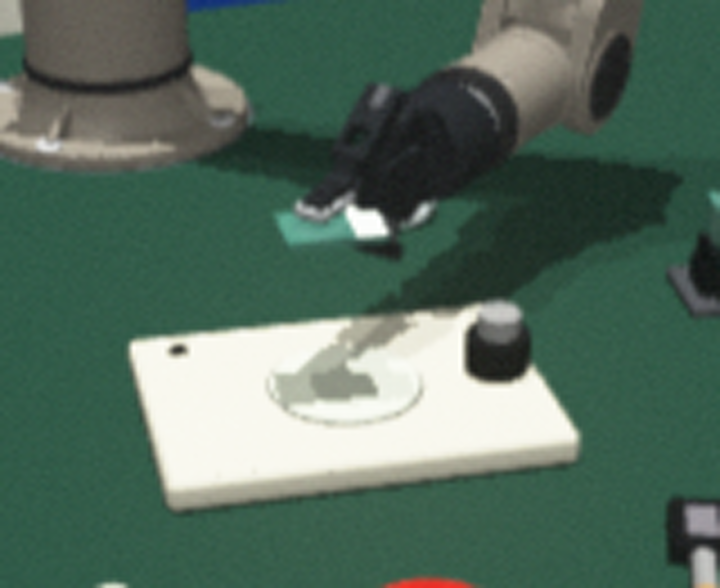

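View pics/top9.png

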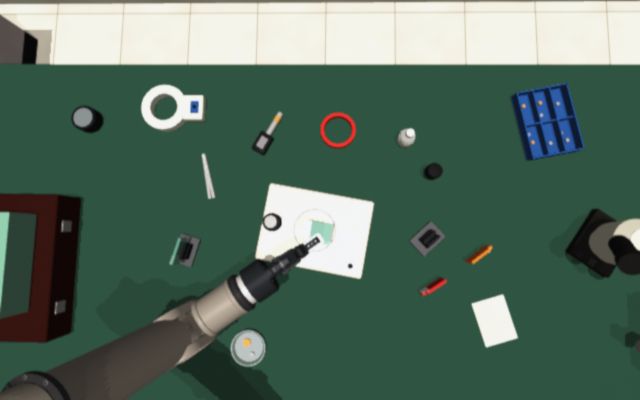

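View pics/top9c.png

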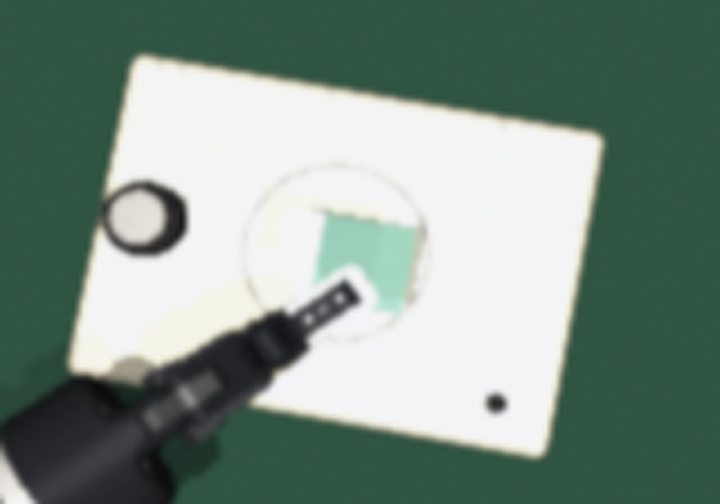

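Run:
```python
from sim2 import *
from h import *
T=pickle.load(open("top9.pkl","rb"))
p=T["pixels"].astype(int);m=np.zeros((400,640),bool);m[212:252,300:345]=True
m&=(p[...,1]-p[...,0]>18)&(p[...,1]>140);m=cv2.morphologyEx(m.astype(np.uint8),cv2.MORPH_OPEN,np.ones((2,2)))>0
C=cloud(T,m);print(m.sum(),"z pct",np.percentile(C[:,2],[10,50,90]))
top=C[abs(C[:,2]-np.median(C[:,2]))<.02]
if len(top)>20:
    A=np.c_[top[:,:2],np.ones(len(top))];print("tilt coef",np.linalg.lstsq(A,top[:,2],rcond=None)[0][:2])
v,u=np.nonzero(m);W=plane(T,u,v,.141)[:,:2]
s=np.array([np.cos(SZ),np.sin(SZ)]);n=np.array([s[1],-s[0]])
r=W-ST[:2];print("along post",(r@s).min(),(r@s).max(),"across(front)",(r@n).min(),(r@n).max())
e=plane(T,[333.8,312.2,330.0],[223.6,220.0,244.3],.141)[:,:2];d=e[1]-e[0];print("front edge az",np.degrees(np.arctan2(d[1],d[0])),"len",np.linalg.norm(d)); d=e[2]-e[0];print("end edge az",np.degrees(np.arctan2(d[1],d[0])),np.linalg.norm(d))
```

```text
337 z pct [0.13785589 0.14040711 0.14241687]
tilt coef [-0.03306603  0.01902527]
along post -0.03907059448074669 0.003280261358042934 across(front) -0.025101272098619384 0.016377492782384852
front edge az 81.32587473768145 len 0.0440589794414569
end edge az 170.14769800687966 0.042022097541085636
```

The plate is flat with the frosted end towards the post, and its centre measures about 10 mm off the stage centre. One small correction follows.

>>> send_rows --commands '[{"translation": [-0.001,0.002,-0.001],"rot": [0,0,0],"grip": 0.0},{"translation": [-0.002,0.003,-0.001],"rot": [0,0,0],"grip": 0.0},{"translation": [-0.002,0.003,-0.001],"rot": [0,0,0],"grip": 0.0},{"translation": [0,0.0015,0],"rot": [0,0,0],"grip": 0.0},{"translation": [0,0,0],"rot": [0,0,0],"grip": 0.0}]'

```text
t: 9.67
eef_pos: [0.5208, -0.0031, 0.1422]
tool_rot: [0.627, 0.323, 0.63, -0.324]
contact_force: [-0.3, 0.2, -1.9]
gripper_width: 0.052
```

>>> send_rows --commands '[{"translation": [0,0,0],"rot": [0,0,0],"grip": 0.0},{"translation": [0,0,0],"rot": [0,0,0],"grip": 0.0},{"translation": [0,0,0],"rot": [0,0,0],"grip": 0.0},{"translation": [0,0,0],"rot": [0,0,0],"grip": 0.0},{"translation": [0,0,0],"rot": [0,0,0],"grip": 0.0}]'

```text
t: 10.08
eef_pos: [0.5203, -0.0036, 0.1421]
tool_rot: [0.627, 0.323, 0.63, -0.325]
contact_force: [-0.2, 0.0, -1.0]
gripper_width: 0.055
```

```bash
python3 ob.py
python3 - <<'E'
from station import *
from sim2 import *
from h import *
S2=read_camera("scene");T=read_camera("top");o=get_obs();print(np.abs(o["joint_vel"]).max())
p=T["pixels"].astype(int);m=np.zeros((400,640),bool);m[205:252,295:345]=True
m&=(p[...,1]-p[...,0]>18)&(p[...,1]>140);m=cv2.morphologyEx(m.astype(np.uint8),cv2.MORPH_OPEN,np.ones((2,2)))>0
C=cloud(T,m);z=np.median(C[:,2]);v,u=np.nonzero(m);W=plane(T,u,v,z)[:,:2]
s=np.array([np.cos(SZ),np.sin(SZ)]);n=np.array([s[1],-s[0]]);r=W-ST[:2];print("z",z,"along",(r@s).min()+.03,"across",((r@n).min()+(r@n).max())/2)
cv2.imwrite("pics/fin.png",np.vstack([cv2.resize(S2["pixels"][130:220,260:380,::-1],(400,300),interpolation=2),cv2.resize(T["pixels"][185:275,255:375,::-1],(400,300),interpolation=2)]))
E
```

```text
10.08 q [-0.977  0.954  0.227  2.265  1.355  1.375 -0.018] p [ 0.5203 -0.0036  0.1421] r [ 0.627  0.323  0.63  -0.325] F [-0.2  0.  -1. ] w 0.055
0.0014554533302176989
z 0.14487230759412129 along 0.0007868747691529322 across -0.00010121761545990246
```

View pics/fin.png

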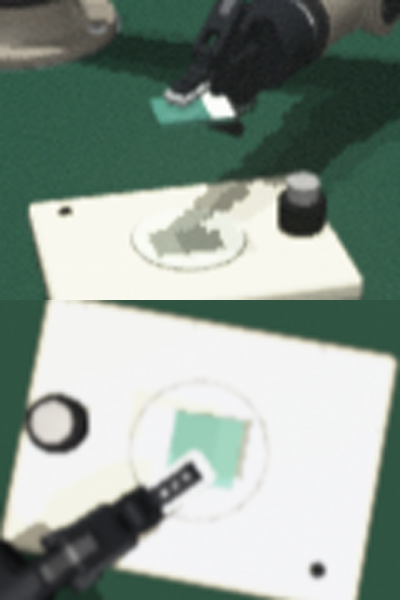

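```bash
python3 -c "
from station import *
print(hand_in())"
```

```text
the job is handed in; nothing more can be done
None
```

I took the notched plate out of its holder, turned it flat with the label side up, and handed the job in at about 10 s. It was still held in the gripper over the stage plate, with its frosted end towards the post.

**Last checks:**
- **Position:** the plate centre measured within about 1 mm of the stage centre. Its upper face was about 12 cm above the stage plate.
- **Level and direction:** measured just before a final 10 mm shift that did not turn it, the plate was level to about 2°. Its length was within about 1° of the line to the post.
- **Grip:** the fingers were closed on the plate at about 5 mm opening with the grip set to 60 N. The arm was still.
- **Other things:** in the last full top view, the other plate, the bystanders and the look-alikes appeared where they started. I judged that by eye, not by measurement.

**Not seen at the end:** the gripper hid the notch in the final views. Label side up rests on identifying the face in the holder and on the white band showing on top. No check failed or disagreed.

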